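Set the strip guide's spring foot to the gauge blade

TASK

Take the steel gauge blade from the cork pad, slide it in flat from the left under the spring foot of the green strip guide until its tip shows beyond the foot, and let go of it. Then turn the slanting brass wing screw clockwise until the foot just drags on the blade, with the needle in the green arc and never in the red, and let go of the screw. Finally draw the blade out without altering the setting and lay it flat on the cork pad again; leave the jar, the tin and the loupe where they are.

Things in the scene. Friction and masses are not known exactly. Their poses are not given: they have to be found in the camera images.
- blade_grip (a point): Middle of the upright wooden grip of the loose gauge blade (0.15 kg), a steel bar 160 long, 26 wide, 8 mm thick; x points along it to the plain tip, z up. The grip stands along x: 60 long, 14 wide, top 47 mm above the blade's underside. This point is 32 mm above the underside, 110 mm behind the tip, 30 mm behind the blade's middle. Take it across the 14 mm width.
- blade_tip (a point): Middle of the lower edge of the blade's tip; x points along the blade out of the tip, z up.
- anvil (a point): Point on the strip guide's steel table straight below the foot, 24 mm above the bench; x points to the guide's back, y to its left, z up. The blade comes in from +y, lying along y with its tip towards -y; it is well in when it lies flat on the table with its tip 12 to 55 mm past this point and within 12 mm of it in x.
- guide: The fixed green strip guide; origin on the bench straight below the foot, x to its back, y to its left. Its table is 58 mm wide (x) and runs from y = -40 to +144 mm, top at z = 24; the column begins at x = 32. The head over the foot reaches 25 mm to either side in y, from z = 64 to 100; the dial rides above it, 34 mm behind the foot, its face at z = 126 at most, and sinks with the foot.
- foot_face (a point): Centre of the underside of the round spring foot (30 mm across, its lower edge bevelled). Its height above the anvil point is the gap: 12.5 to 15 mm at the start. The foot is sprung: on touching the 8 mm blade it stays and its spring yields, 2 N for each mm.
- wing_grip (a point): Point to grip on the brass wing screw, on its axis. z points out along the axis, which leans 35 degrees (0.611 rad) from vertical to the front of the guide (guide -x); x points along the wing: 56 long (x), 10 thick (y), 30 mm high (z), its outer end 8 mm above this point, its lower edge 22 mm below; the boss begins 43 mm below. x and y turn with the screw.
- screw (a joint): Turn of the wing screw, rad, 0 to 2.7; grows clockwise as seen looking at the wing. Each rad lowers the foot by 5 mm; at 0 the gap is 15 mm. It is stiff (0.12 N m) and stays where it is left. Starts at 0 to 0.5; the foot meets the blade at about 1.4.
- needle (a joint): Turn of the black needle on the round white dial (56 mm across) on top of the guide, rad: 0 while the foot is free, 0.4 for each mm that the foot's spring yields, so 2 for each rad of the screw once the foot bears on the blade. Grows clockwise seen from above. The green arc is 0.4 to 1.4, the red begins at 1.8.
- pad: Cork pad 200 x 130 x 6 mm fixed on the bench; origin at the centre of its underside, x along its length. The blade lies on it at the start, along x or nearly.
- borax_jar: Bystander: small glass jar with a lid, 49 mm across, 70 mm high; origin at the centre of its underside.
- hinged_tin: Bystander: yellow tin 66 x 90 x 28 mm; origin at the centre of its underside.
- loupe: Bystander: black loupe, 30 mm across, 31 mm high; origin at the centre of its underside.

How it is judged:
By the outcome, as a careful person would: the job done as asked, in the order asked, and still so for the second after the job is handed in, with the robot touching nothing.
It also fails if it takes over 67 s, if anything falls off the work surface, if the arm or the gripper's body presses on something with over 40 N, if the wrist force passes 120 N, or if a joint passes its speed limit or range.

ROBOT

A 6-joint arm with a two-finger parallel gripper is mounted at the origin on a cart in front of the work surface, level with it; the furniture and walls round the work are solid. World frame = base frame: x ahead of the robot, y to its left, z up, the work surface at z = 0. Lengths are in m, angles in rad, forces in N, time in s.
With the tool pointing down it reaches from about 0.35 to 0.975 m from the base axis. Payload 4.9 kg.
Tool frame: the origin (TCP) lies at the very end of the fingers, on their centre line; the grasp point (between the pads) lies hold_point_z behind it (hold_point_z is the distance from the TCP to the grasp point, in m); z points along the fingers, y is the line along which they close (so a half turn about z gives the same grasp; the last joint's range is limited). The gripper opens to 85 mm and grips with 20 to 120 N. Pads are 22 mm wide; open, the fingers measure 114 mm over their backs; the gripper's body (76 mm by 85 mm) begins 54 mm behind the grasp point. The pads swing forward as they close: fully open they stand 13 mm farther back than shut.
Start: joints at [1.199, 0.053, 1.613, -0, 1.476, -0.119], TCP at [0.156, 0.605, 0.231] pointing down, gripper open.
Joint ranges: [-3.01, 3.01], [-1.01, 2.22], [0.06, 2.58], [-1.02, 4.17], [0.09, 2.62], [-3.14, 3.14]. Speed limits (rad/s): [2.57, 2.57, 3.14, 3.14, 3.14, 3.14].

INTERFACE

Orientations are given as a unit quaternion [x, y, z, w].
In Python, from plant import state, capture, job_done, hold_point_z gives the robot as it stands. The module is installed in compiled form; this text tells all that it offers.
- The arm moves only by the shell command python3 -m handwheel 'ROWS' [FORCE]. ROWS is JSON, a list of rows, each a list of 7 numbers: the turn, a rotation vector about the world's x, y, z in rad, then the shift along the world's x, y, z in cm, then the opening, from -1 (shut) to 1 (fully open). A call has 1 to 20 rows; each row shifts and turns the commanded pose from where the row before left it; what a row does not reach is not made up. A row lasts 1/12 s, in which the tool goes at most 41.7 mm and 7.16 degrees, less where a joint would pass 70% of its speed; a pose out of reach is approached as far as the arm can. A call with a gripper value outside its range is refused whole. The fingers move at their own pace and stop on an object; FORCE is the grip in N (left out, the last holds). Time passes only in rows, so rows that do not move let the fingers close. It gives the time, the measured TCP pose, the force, the opening and the grip force at its end, in the units of the state.
- state(): the state, without advancing time (a new reading comes with each control period).
- capture(name): name is "side" or "top" or "wrist"; returns a dict with "image" (480x640x3 uint8, blue, green, red), "vfov" (degrees; the focal length in pixels is half the picture's height over the tangent of half this angle, whatever the lens; pixels are square), "cx", "cy" (the principal point, pixels), "k1" (the pictures are not rectified: a ray, as slopes to the right and down, at radius r is drawn at 1 + k1 r^2 times it, then the intrinsics apply), "extrinsics" (4x4, takes a point from world to camera coordinates); the wrist camera has in their place "mount" (4x4, takes a point from camera to tool coordinates, whose origin is the TCP and whose axes are the flange's). Camera axes: x right, y down, z forward; pixel columns grow to the right and rows downward; lengths in m; the calibration is good to about 2 mm. A picture is of the moment at which its call begins: read the wrist's pose just before it. There is no depth.
- job_done(): hands the job in; it is judged then, once.
The state is a dict: "time_s": time; "joint_pos": joint angles; "joint_vel": joint speeds; "joint_efforts": joint torques, N m; "tool_pos": TCP position; "tool_rot": TCP orientation; "wrist_force": force on the tool from outside, world axes, zero at the start; "ft_torque": the same for the moment, N m; "finger_gap": finger opening in m; "grasp_force": force on a finger pad.
Only numpy, scipy, OpenCV 4.12 (cv2) and the standard library are available. Lean on these libraries where they do the work, as an engineer would, in place of code of your own. Each camera call takes 0.05 s, during which the arm holds its last target. There are 200 camera calls.

## Working session

There is one attempt and no reset: what is moved stays moved. The work goes in short steps, Python scripts to look and compute and a shell command to move; the robot and the scene stay as the last step left them, time stands still between calls to the robot, and variables do not carry over. Pictures are saved under pics/ and viewed, at most 10 in all, crops included, and the job is handed in when it is done.

```bash
mkdir -p pics; cat > h.py <<'E'
import numpy as np, cv2
from scipy.spatial.transform import Rotation as R
from plant import state, capture, job_done, hold_point_z
def cam(n):
    s=state(); c=capture(n)
    f=240/np.tan(np.radians(c["vfov"])/2)
    if n=="wrist":
        T=np.eye(4);T[:3,:3]=R.from_quat(s["tool_rot"]).as_matrix();T[:3,3]=s["tool_pos"]
        M=T@np.array(c["mount"])
    else: M=np.linalg.inv(np.array(c["extrinsics"]))
    return dict(img=c["image"],f=f,cx=c["cx"],cy=c["cy"],k1=c["k1"],M=M)
def ray(c,u,v):
    d=np.array([(u-c["cx"])/c["f"],(v-c["cy"])/c["f"]]);p=d.copy()
    for _ in range(30): p=d/(1+c["k1"]*(p@p))
    return c["M"][:3,3],c["M"][:3,:3]@np.array([p[0],p[1],1])
def onz(c,u,v,z):
    o,d=ray(c,u,v); return o+d*(z-o[2])/d[2]
def proj(c,P):
    q=c["M"][:3,:3].T@(np.array(P)-c["M"][:3,3]);p=q[:2]/q[2];p=p*(1+c["k1"]*(p@p))
    return p*c["f"]+[c["cx"],c["cy"]]
def tri(c1,a,c2,b):
    o1,d1=ray(c1,*a);o2,d2=ray(c2,*b)
    s=np.linalg.lstsq(np.c_[d1,-d2],o2-o1,rcond=None)[0]
    p,q=o1+d1*s[0],o2+d2*s[1]; return (p+q)/2,np.linalg.norm(p-q)
E
python3 - <<'E'
from h import *
import pickle
np.set_printoptions(precision=4,suppress=True)
for n in("top","side","wrist"):
    c=cam(n);pickle.dump(c,open(n+".pkl","wb"));cv2.imwrite(f"pics/{n}0.png",c["img"]);print(n,c["f"],c["k1"],c["M"])
print(state(),hold_point_z)
E
```

```text
top 473.80458337801997 -0.11984147669917791 [[ 0.0049 -0.9984  0.0564  0.5261]
 [-1.     -0.0049 -0.0004  0.0252]
 [ 0.0006 -0.0564 -0.9984  1.1925]
 [ 0.      0.      0.      1.    ]]
side 571.2856795987499 0.018201147745217954 [[-0.9812 -0.0794  0.176   0.3845]
 [-0.1914  0.5215 -0.8315  1.1612]
 [-0.0257 -0.8495 -0.5269  0.8278]
 [ 0.      0.      0.      1.    ]]
wrist 398.3623896293244 -0.03978173243841491 [[ 0.2501  0.9201  0.3014  0.0783]
 [ 0.9682 -0.2373 -0.079   0.6251]
 [-0.0012  0.3116 -0.9502  0.3722]
 [ 0.      0.      0.      1.    ]]
{'time_s': 0.15, 'joint_pos': array([ 1.199 ,  0.0532,  1.614 ,  0.    ,  1.476 , -0.119 ]), 'joint_vel': array([-0.0014, -0.0019, -0.0041,  0.0009,  0.0009,  0.0005]), 'joint_efforts': array([  0.0001, -39.4244, -37.072 ,  -0.0001,   0.0046,   0.    ]), 'tool_pos': array([0.1562, 0.6047, 0.2303]), 'tool_rot': array([ 0.1261,  0.992 , -0.0008, -0.0002]), 'wrist_force': array([ 0.2545, -0.9462, -0.3386]), 'ft_torque': array([-0.0235,  0.0217, -0.0015]), 'grasp_force': 0.0, 'finger_gap': 0.08558113817004566} 0.0187
```

View pics/top0.png

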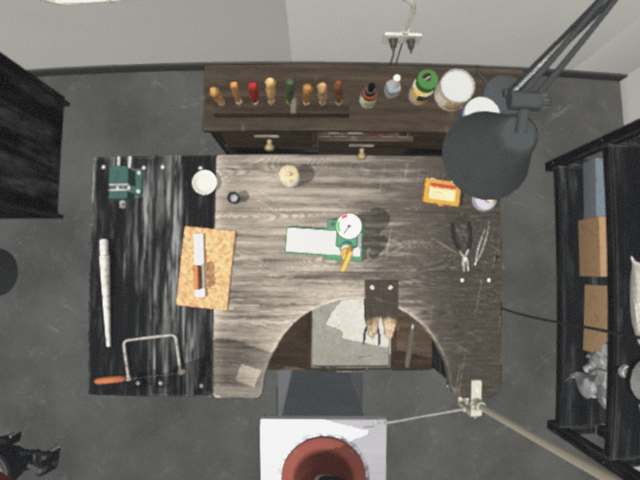

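View pics/side0.png

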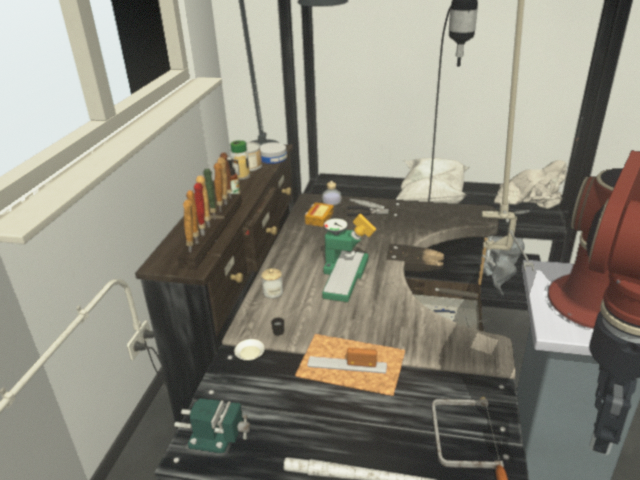

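The top picture shows the pad at (207,268) with the blade along the image vertical, tip at about (199,235), and the grip at (197,277). The guide is at (340,240), its wing screw at (346,258), and the dial at (348,226). The side view shows the same items, with the blade's grip end to the right. I'll enlarge both.

```bash
python3 - <<'E'
from h import *
import pickle
t=pickle.load(open("top.pkl","rb"))["img"];s=pickle.load(open("side.pkl","rb"))["img"]
def cr(i,x,y,w,h,k):return cv2.resize(i[y:y+h,x:x+w],None,fx=k,fy=k,interpolation=cv2.INTER_CUBIC)
a=np.hstack([cr(t,170,220,75,100,5),cr(t,280,205,85,100,5)])
b=np.hstack([cr(s,290,330,120,70,4),cr(s,315,205,70,70,4)])
cv2.imwrite("pics/a.png",a);b2=np.hstack([cr(s,292,330,118,70,4),cr(s,318,205,65,100,4)[:280]])
cv2.imwrite("pics/b.png",cr(s,318,205,65,100,6)); cv2.imwrite("pics/c.png",cr(s,292,330,118,70,6))
E
```

```text
(no output)
```

View pics/a.png

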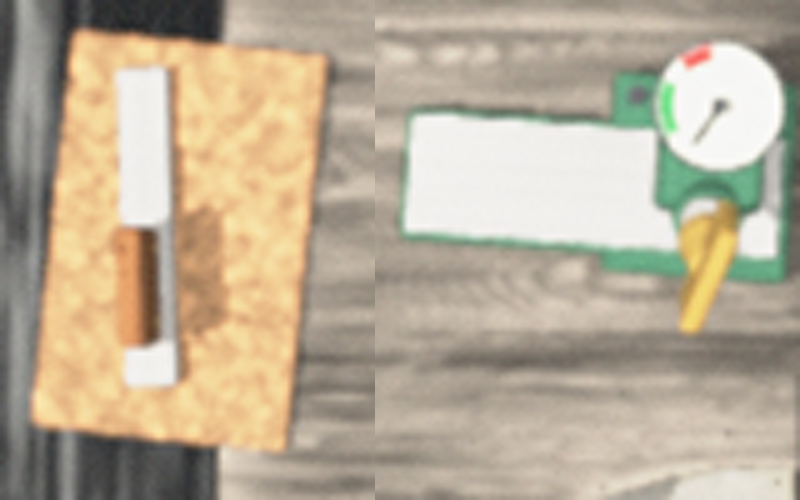

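View pics/b.png

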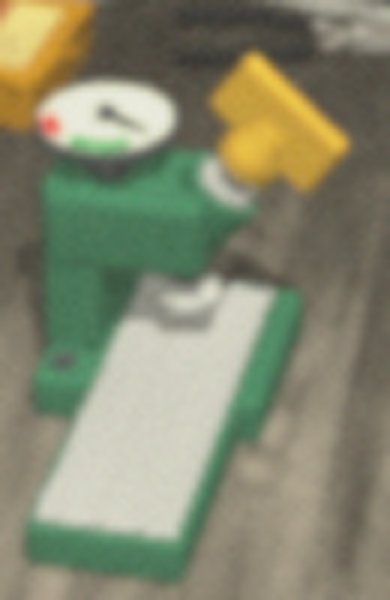

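In the enlarged crops, the blade's top corners are (117,70), (166,68), (178,382) and (127,386). The table's white left edge runs from (413,113) to (403,236). The wing's outer edge in the side crop runs from (255,52) to (350,145). The needle is at rest, well before the green arc.

```bash
python3 - <<'E'
from h import *
import pickle
np.set_printoptions(precision=4,suppress=True)
t=pickle.load(open("top.pkl","rb"));s=pickle.load(open("side.pkl","rb"))
A=lambda p:(170+p[0]/5-.4,220+p[1]/5-.4)
G=lambda p:(280+(p[0]-375)/5-.4,205+p[1]/5-.4)
B=lambda p:(318+p[0]/6-.4,205+p[1]/6-.4)
bl=np.array([onz(t,*A(p),.014) for p in((117,70),(166,68),(178,382),(127,386))])
print("blade",bl,[np.linalg.norm(bl[i]-bl[i-1]) for i in range(4)]);tip=(bl[0]+bl[1])/2;rear=(bl[2]+bl[3])/2;d=tip-rear;d/=np.linalg.norm(d);c=bl.mean(0)
print("mid",c,"dir",d,np.degrees(np.arctan2(d[1],d[0])),"grip",c-d*.03)
gt=np.array([onz(t,*A(p),.053) for p in((117,227),(154,227),(158,343),(122,347))]);print("griptop",gt,gt.mean(0))
pd=np.array([onz(t,*A(p),.006) for p in((75,32),(327,57),(287,450),(33,422))]);print("pad",pd,pd.mean(0),[np.linalg.norm(pd[i]-pd[i-1]) for i in range(4)])
tb=np.array([onz(t,*G(p),.024) for p in((413,112),(403,236),(777,258))]);print("table",tb,np.linalg.norm(tb[0]-tb[1]),np.linalg.norm(tb[2]-tb[1]))
dl=np.array([onz(t,*G(p),.120) for p in((719,42),(719,170),(655,106),(783,106))]);print("dial",dl.mean(0))
ts=np.array([onz(s,*B(p),.024) for p in((38,517),(188,540),(275,290))]);print("table side",ts,np.linalg.norm(ts[0]-ts[1]),np.linalg.norm(ts[2]-ts[1]))
for a,b in(((735,207),(255,52)),((690,330),(350,145)),((680,328),(345,150))):
  p,e=tri(t,G(a),s,B(b));print("wing",p,e)
# guide frame model
for name,tt in(("top",tb),("side",ts)):
  y=(tt[1]-tt[2]);y=y[:2]/np.linalg.norm(y[:2]);x=np.array([y[1],-y[0]])
  m=(tt[0]+tt[1])[:2]/2; print(name,"y",y,np.arctan2(-y[0],y[1]),"foot",m-y*.144)
E
```

```text
blade [[0.6142 0.3282 0.014 ]
 [0.6153 0.3033 0.014 ]
 [0.4583 0.2948 0.014 ]
 [0.456  0.3206 0.014 ]] [np.float64(0.15840970104762395), np.float64(0.024984237425216826), np.float64(0.1572642809710581), np.float64(0.025899669100509153)]
mid [0.5359 0.3117 0.014 ] dir [0.9987 0.0512 0.    ] 2.933235013543678 grip [0.506  0.3102 0.014 ]
griptop [[0.535  0.3168 0.053 ]
 [0.5352 0.2986 0.053 ]
 [0.4792 0.2958 0.053 ]
 [0.4771 0.3135 0.053 ]] [0.5066 0.3062 0.053 ]
pad [[0.634  0.3523 0.006 ]
 [0.6218 0.2232 0.006 ]
 [0.4244 0.241  0.006 ]
 [0.4368 0.3705 0.006 ]] [0.5292 0.2968 0.006 ] [np.float64(0.19810674262526398), np.float64(0.12973459487641512), np.float64(0.198218700095048), np.float64(0.13011992390382526)]
table [[ 0.6308  0.0905  0.024 ]
 [ 0.5694  0.095   0.024 ]
 [ 0.5594 -0.0898  0.024 ]] 0.06161643277056786 0.18500559006749218
dial [ 0.6257 -0.054   0.12  ]
table side [[ 0.6264  0.0925  0.024 ]
 [ 0.5655  0.0981  0.024 ]
 [ 0.5576 -0.0868  0.024 ]] 0.0612224299020807 0.18508526800863903
wing [ 0.5703 -0.0592  0.156 ] 0.015211478008195205
wing [ 0.5224 -0.0407  0.1264] 0.003024503387278096
wing [ 0.5236 -0.0361  0.1266] 0.002430103747537147
top y [0.054  0.9985] -0.054004246652952705 foot [ 0.5923 -0.051 ]
side y [0.0428 0.9991] -0.04281439750697076 foot [ 0.5898 -0.0486]
```

```bash
python3 -m handwheel '[[0,0,0.019,2.19,-1.85,-0.5,1],[0,0,0.019,2.19,-1.85,-0.5,1],[0,0,0.019,2.19,-1.85,-0.5,1],[0,0,0.019,2.19,-1.85,-0.5,1],[0,0,0.019,2.19,-1.85,-0.5,1],[0,0,0.019,2.19,-1.85,-0.5,1],[0,0,0.019,2.19,-1.85,-0.5,1],[0,0,0.019,2.19,-1.85,-0.5,1],[0,0,0.019,2.19,-1.85,-0.5,1],[0,0,0.019,2.19,-1.85,-0.5,1],[0,0,0.019,2.19,-1.85,-0.5,1],[0,0,0.019,2.19,-1.85,-0.5,1],[0,0,0.019,2.19,-1.85,-0.5,1],[0,0,0.019,2.19,-1.85,-0.5,1],[0,0,0.019,2.19,-1.85,-0.5,1],[0,0,0.019,2.19,-1.85,-0.5,1],[0,0,0,0,0,0,0.2],[0,0,0,0,0,0,0.2],[0,0,0,0,0,0,0.2]]' 40
python3 - <<'E'
from h import *
import pickle
c=cam("wrist");cv2.imwrite("pics/w1.png",c["img"]);pickle.dump(c,open("w1.pkl","wb"))
print(R.from_quat(state()["tool_rot"]).as_matrix().round(3),state()["joint_pos"])
E
```

```text
time_s: 1.73
tool_pos: [0.5063, 0.3092, 0.151]
tool_rot: [-0.025, 1.0, 0.0, -0.0]
wrist_force: [0.1, -0.3, -0.9]
finger_gap: 0.0525
grasp_force: 0.0
[[-0.999 -0.052 -0.   ]
 [-0.052  0.999  0.   ]
 [ 0.     0.    -1.   ]] [ 4.23445992e-01  4.02190312e-02  1.76251821e+00  3.53927424e-04
  1.33922705e+00 -1.19911741e+00]
```

View pics/w1.png

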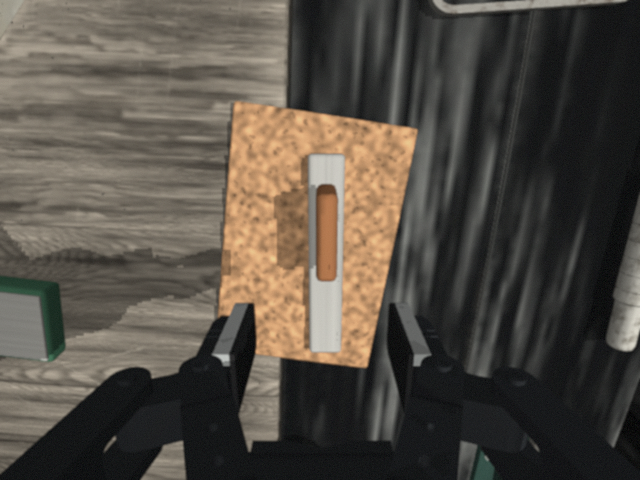

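The wrist view shows the blade upright between the open fingers: rear edge (308–344,154), tip edge (309–341,352), grip top (317–337, 195–281).

```bash
python3 - <<'E'
from h import *
import pickle
c=pickle.load(open("w1.pkl","rb"))
r=(onz(c,308,154,.014)+onz(c,344,153,.014))/2;t=(onz(c,309,352,.014)+onz(c,341,351,.014))/2
d=t-r;L=np.linalg.norm(d);d/=L;print(L,d,"grip",(r+t)/2-d*.03)
for p in((317,282),(336,282),(317,195),(336,195)):print(onz(c,*p,.053))
for p in((63,357),(60,282)):print("table",onz(c,*p,.024))
E
```

```text
0.15828303530104681 [0.99877788 0.04942415 0.        ] grip [0.50349999 0.31277818 0.014     ]
[0.53365485 0.30826593 0.053     ]
[0.53302771 0.32073595 0.053     ]
[0.47571779 0.3055099  0.053     ]
[0.47512847 0.31712011 0.053     ]
table [0.62336693 0.10763725 0.024     ]
table [0.55695546 0.11615158 0.024     ]
```

```bash
python3 -m handwheel '[[0,0,0,-0.2,0.25,-2.5,0.2],[0,0,0,0,0,-2.5,0.2],[0,0,0,0,0,-2.5,0.2],[0,0,0,0,0,-2.5,0.2],[0,0,0,0,0,-1.5,0.2],[0,0,0,0,0,-1.0,0.2],[0,0,0,0,0,-0.6,0.2],[0,0,0,0,0,0,-1],[0,0,0,0,0,0,-1],[0,0,0,0,0,0,-1],[0,0,0,0,0,0,-1],[0,0,0,0,0,0,-1],[0,0,0,0,0,0,-1],[0,0,0,0,0,0,-1]]' 50
python3 - <<'E'
from h import *
c=cam("side");cv2.imwrite("pics/s1.png",c["img"])
E
```

```text
time_s: 2.95
tool_pos: [0.5059, 0.3123, 0.0221]
tool_rot: [-0.026, 1.0, 0.001, 0.001]
wrist_force: [-1.5, 0.4, 6.1]
finger_gap: 0.013
grasp_force: 49.7
```

```bash
python3 -m handwheel '[[0,0,0,0,0,1.6,-1],[0,0,0,0,0,3.2,-1],[0,0,0,0,0,3.2,-1],[0,0,-0.0986,0.56,-1.229,0,-1],[0,0,-0.0986,0.56,-1.229,0,-1],[0,0,-0.0986,0.56,-1.229,0,-1],[0,0,-0.0986,0.56,-1.229,0,-1],[0,0,-0.0986,0.56,-1.229,0,-1],[0,0,-0.0986,0.56,-1.229,0,-1],[0,0,-0.0986,0.56,-1.229,0,-1],[0,0,-0.0986,0.56,-1.229,0,-1],[0,0,-0.0986,0.56,-1.229,0,-1],[0,0,-0.0986,0.56,-1.229,0,-1],[0,0,-0.0986,0.56,-1.229,0,-1],[0,0,-0.0986,0.56,-1.229,0,-1],[0,0,-0.0986,0.56,-1.229,0,-1],[0,0,-0.0986,0.56,-1.229,0,-1],[0,0,-0.0986,0.56,-1.229,0,-1],[0,0,-0.0986,0.56,-1.229,0,-1],[0,0,-0.0986,0.56,-1.229,0,-1]]'
python3 -m handwheel '[[0,0,0,0,0,0,-1],[0,0,0,0,0,0,-1]]'
python3 - <<'E'
from h import *
import pickle
for n in("wrist","top","side"):
  c=cam(n);pickle.dump(c,open(n+"2.pkl","wb"));i=c["img"]
  if n=="wrist":w=i[120:,:]
  if n=="top":t=cv2.resize(i[180:300,260:420],None,fx=2.5,fy=2.5,interpolation=cv2.INTER_CUBIC)
  if n=="side":s=cv2.resize(i[200:320,290:450],None,fx=2.5,fy=2.5,interpolation=cv2.INTER_CUBIC)
w=cv2.resize(w,None,fx=.8,fy=.8)[:300]
o=np.zeros((600,800,3),np.uint8);o[:300,:400]=t;o[:300,400:]=s;o[300:,:512]=w
cv2.imwrite("pics/m2.png",o)
print(R.from_quat(state()["tool_rot"]).as_matrix().round(4))
E
```

```text
time_s: 4.67
tool_pos: [0.5995, 0.1019, 0.0995]
tool_rot: [0.728, 0.686, -0.001, -0.0]
wrist_force: [0.3, -0.1, -2.2]
finger_gap: 0.0131
grasp_force: 48.9
time_s: 4.83
tool_pos: [0.5995, 0.1022, 0.0996]
tool_rot: [0.726, 0.688, -0.0, -0.001]
wrist_force: [-0.6, -0.4, -1.3]
finger_gap: 0.0132
grasp_force: 48.9Traceback (most recent call last):
  File "<stdin>", line 9, in <module>
ValueError: could not broadcast input array from shape (288,512,3) into shape (300,512,3)
```

```bash
python3 - <<'E'
from h import *
import pickle
L=lambda n:pickle.load(open(n+"2.pkl","rb"))["img"]
z=lambda i,y,x:cv2.resize(i[y:y+120,x:x+160],None,fx=2.5,fy=2.5,interpolation=cv2.INTER_CUBIC)
o=np.zeros((600,800,3),np.uint8);o[:300,:400]=z(L("top"),180,260);o[:300,400:]=z(L("side"),200,290);o[300:588,:512]=cv2.resize(L("wrist")[120:],None,fx=.8,fy=.8)
cv2.imwrite("pics/m2.png",o)
E
```

```text
(no output)
```

View pics/m2.png

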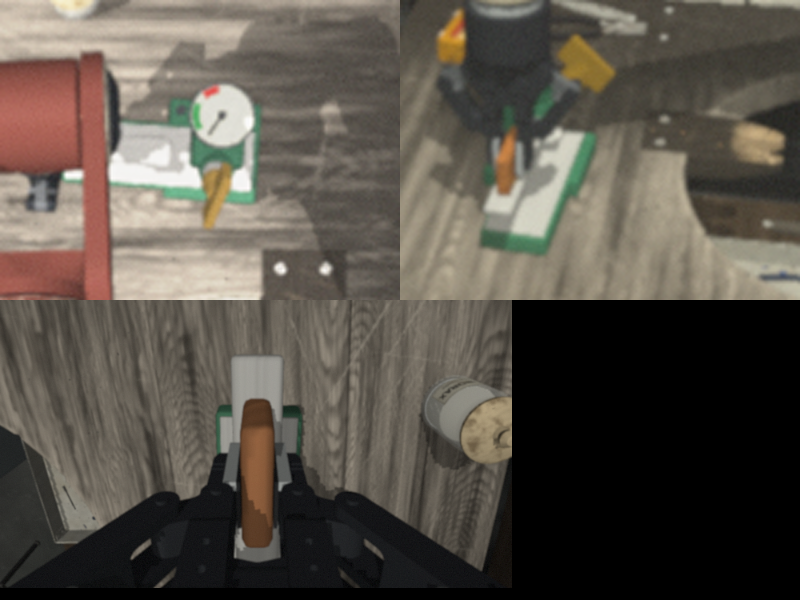

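The mosaic shows the blade held over the table. In the wrist part, the blade's rear edge is at (233–282,355) and the table's left end at (218–302,406). The jar is to the right, well clear.

```bash
python3 - <<'E'
from h import *
import pickle
c=pickle.load(open("wrist2.pkl","rb"));W=lambda x,y:(x/.8,120+(y-300)/.8)
a,b=onz(c,*W(218,406),.022),onz(c,*W(302,405),.022);print("end",a,b,(a+b)/2,b-a)
for z in(.085,.0914,.098):
  p,q=onz(c,*W(233,355),z),onz(c,*W(282,355),z);print(z,p,q,(p+q)/2,np.linalg.norm(p-q))
E
```

```text
end [0.57056148 0.10450785 0.022     ] [0.6320817  0.10203753 0.022     ] [0.60132159 0.10327269 0.022     ] [ 0.06152022 -0.00247031  0.        ]
0.085 [0.58997722 0.15333046 0.085     ] [0.61428321 0.15203963 0.085     ] [0.60213021 0.15268505 0.085     ] 0.02434023667228362
0.0914 [0.5905392  0.15452245 0.0914    ] [0.61385219 0.15328435 0.0914    ] [0.60219569 0.1539034  0.0914    ] 0.02334584892739406
0.098 [0.59111873 0.15575168 0.098     ] [0.61340771 0.15456797 0.098     ] [0.60226322 0.15515983 0.098     ] 0.02232038656547653
```

```bash
python3 -m handwheel '[[0,0,0,0,0,-2,-1],[0,0,0,0,0,-2,-1],[0,0,0,0,0,-1.2,-1],[0,0,0,0,0,-0.3,-1],[0,0,0,0,0,-0.2,-1],[0,0,0,0,0,0,-1]]'
python3 -m handwheel '[[0,0,0,0,0,-0.2,-1],[0,0,0,0,0,-0.1,-1],[0,0,0,0,0,0,-1]]'
```

```text
time_s: 5.48
tool_pos: [0.6, 0.103, 0.0435]
tool_rot: [0.726, 0.688, 0.0, 0.0]
wrist_force: [0.5, 0.5, -0.8]
finger_gap: 0.0133
grasp_force: 48.9
time_s: 5.73
tool_pos: [0.6004, 0.1027, 0.041]
tool_rot: [0.726, 0.688, 0.0, 0.0]
wrist_force: [-0.7, -0.5, -1.1]
finger_gap: 0.0134
grasp_force: 48.9
```

```bash
python3 -m handwheel '[[0,0,0,0,0,-0.1,-1],[0,0,0,0,0,-0.1,-1],[0,0,0,0,0,0,-1]]'
python3 -m handwheel '[[0,0,0,0,0,-0.1,-1],[0,0,0,0,0,-0.1,-1],[0,0,0,0,0,0,-1]]'
```

```text
time_s: 5.98
tool_pos: [0.6006, 0.1027, 0.0401]
tool_rot: [0.726, 0.688, 0.0, 0.0]
wrist_force: [-2.8, 0.4, 4.9]
finger_gap: 0.0131
grasp_force: 49.8
time_s: 6.23
tool_pos: [0.6007, 0.1028, 0.04]
tool_rot: [0.726, 0.688, -0.0, 0.0]
wrist_force: [-9.1, -0.1, 15.9]
finger_gap: 0.0132
grasp_force: 51.5
```

```bash
python3 -m handwheel '[[0,0,0,0,0,0.15,-1],[0,0,0,-0.05,-0.8,0,-1],[0,0,0,-0.05,-0.8,0,-1],[0,0,0,-0.05,-0.8,0,-1],[0,0,0,-0.05,-0.8,0,-1],[0,0,0,-0.05,-0.8,0,-1],[0,0,0,0,0,0,-1]]'
python3 -m handwheel '[[0,0,0,-0.05,-0.8,0,-1],[0,0,0,-0.05,-0.8,0,-1],[0,0,0,-0.05,-0.8,0,-1],[0,0,0,-0.05,-0.8,0,-1],[0,0,0,-0.05,-0.6,0,-1],[0,0,0,0,0,0,-1]]'
```

```text
time_s: 6.82
tool_pos: [0.5994, 0.0616, 0.0401]
tool_rot: [0.726, 0.687, 0.002, 0.002]
wrist_force: [0.1, 0.5, 6.4]
finger_gap: 0.0134
grasp_force: 50.1
time_s: 7.32
tool_pos: [0.5969, 0.0236, 0.0401]
tool_rot: [0.726, 0.687, 0.002, 0.002]
wrist_force: [0.9, 1.2, 6.7]
finger_gap: 0.0132
grasp_force: 50.1
```

```bash
python3 -m handwheel '[[0,0,0,0,0,0.15,-1],[0,0,0,0,0,0,-0.2],[0,0,0,0,0,0,-0.2],[0,0,0,0,0,0,-0.2],[0,0,0,0,0,0,-0.2],[0,0,0,0,0,1,-0.2],[0,0,0,0,0,2,-0.2],[0,0,0,0,0,3,-0.2],[0,0,0,0,0,3.5,-0.2],[0,0,0,0,0,3.5,-0.2],[0,0,0,0,0,3.5,-0.2],[0,0,0,0,0,1.5,-0.2],[0,0,0,0,0,0,-0.2]]'
python3 -m handwheel '[[0,0,0.0982,-0.63,-0.46,0,0],[0,0,0.0982,-0.63,-0.46,0,0],[0,0,0.0982,-0.63,-0.46,0,0],[0,0,0.0982,-0.63,-0.46,0,0],[0,0,0.0982,-0.63,-0.46,0,0],[0,0,0.0982,-0.63,-0.46,0,0],[0,0,0.0982,-0.63,-0.46,0,0],[0,0,0.0982,-0.63,-0.46,0,0],[0,0,0.0982,-0.63,-0.46,0,0],[0,0,0.0982,-0.63,-0.46,0,0],[0,0,0.0982,-0.63,-0.46,0,0],[0,0,0.0982,-0.63,-0.46,0,0],[0,0,0.0982,-0.63,-0.46,0,0],[0,0,0.0982,-0.63,-0.46,0,0],[0,0,0.0982,-0.63,-0.46,0,0],[0,0,0.0982,-0.63,-0.46,0,0]]'
python3 -m handwheel '[[-0.0048,-0.0872,0,0,0,0,0],[-0.0048,-0.0872,0,0,0,0,0],[-0.0048,-0.0872,0,0,0,0,0],[-0.0048,-0.0872,0,0,0,0,0],[-0.0048,-0.0872,0,0,0,0,0],[-0.0048,-0.0872,0,0,0,0,0],[-0.0048,-0.0872,0,0,0,0,0],[0,0,0,0,0,0,0]]'
python3 - <<'E'
from h import *
import pickle
o=np.zeros((600,800,3),np.uint8)
for n in("wrist","top","side"):
  c=cam(n);pickle.dump(c,open(n+"3.pkl","wb"));i=c["img"]
  if n=="wrist":o[120:,:]=cv2.resize(i,(800,600))[:480]
  if n=="top":o[:120,:400]=cv2.resize(i[205:265,270:470],None,fx=2,fy=2)
cv2.imwrite("pics/m3.png",o)
print(R.from_quat(state()["tool_rot"]).as_matrix().round(4),state()["joint_pos"].round(2))
E
```

```text
time_s: 8.4
tool_pos: [0.5978, 0.0246, 0.2266]
tool_rot: [0.726, 0.688, 0.004, 0.004]
wrist_force: [-0.4, -0.4, 0.2]
finger_gap: 0.0341
grasp_force: 0.0
time_s: 9.73
tool_pos: [0.493, -0.0489, 0.2179]
tool_rot: [0.024, 1.0, 0.0, -0.001]
wrist_force: [-0.6, -0.2, -0.3]
finger_gap: 0.0425
grasp_force: 0.0
time_s: 10.4
tool_pos: [0.4909, -0.0481, 0.2141]
tool_rot: [0.026, 0.954, -0.008, 0.299]
wrist_force: [-1.3, 0.5, -1.5]
finger_gap: 0.0427
grasp_force: 0.0
[[-8.186e-01  5.410e-02  5.718e-01]
 [ 4.400e-02  9.985e-01 -3.150e-02]
 [-5.727e-01 -7.000e-04 -8.198e-01]] [-0.34 -0.71  2.31  0.2   0.96 -1.92]
```

View pics/m3.png

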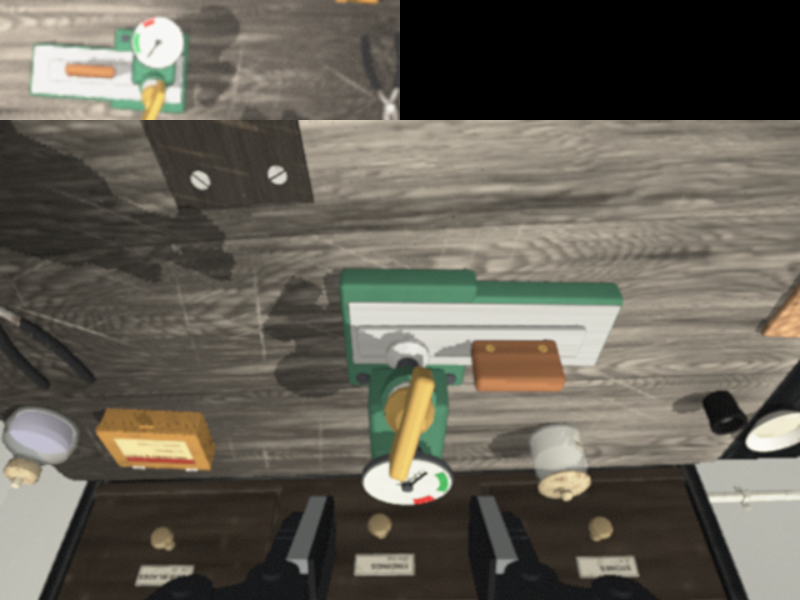

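The wrist view shows the blade flat on the table with its tip beyond the foot at about (357,345), the grip at (518,365), and the wing's outer face from (424,371) to (400,478). The needle is at rest at (410,486), and the jar, tin and loupe are untouched.

```bash
python3 - <<'E'
from h import *
import pickle
np.set_printoptions(precision=4,suppress=True)
c=pickle.load(open("wrist3.pkl","rb"));s=pickle.load(open("side.pkl","rb"));t=pickle.load(open("top.pkl","rb"))
W=lambda x,y:(x/1.25,(y-120)/1.25);B=lambda p:(318+p[0]/6-.4,205+p[1]/6-.4)
gx=np.array([.9985,-.055,0]);gy=np.array([.055,.9985,0]);n=-np.sin(.611)*gx+np.array([0,0,np.cos(.611)])
o,dA=ray(c,*W(424,371));_,dB=ray(c,*W(400,478));_,dC=ray(c,*W(411.5,425))
# plane dist
k=o@n
f=lambda h:(o+dA*(h/(dA@n)),o+dB*(h/(dB@n)))
a,b=f(-1);h=-.056/np.linalg.norm(a-b);A,Bp=f(h);ctr=(A+Bp)/2
print("outer",A,Bp,ctr,"grip",ctr-.008*n)
w=A-Bp;w/=np.linalg.norm(w);fr=np.cross(gy,-n);print("angle cw from front-down",np.arctan2(w@gy,w@fr),fr)
p=ctr-[.591,-.05,0];print("guide coords",p@gx,p@gy,p[2])
for q,u in((W(424,371),(345,150)),(W(400,478),(255,52))):
  print("tri",tri(c,q,s,B(u)))
anv=(onz(c,*W(357,327),.032)+onz(c,*W(357,363),.032))/2
print("tip",onz(c,*W(357,328),.032),onz(c,*W(586,328),.032),"table",onz(c,*W(349,303),.024),onz(c,*W(620,305),.024))
st=state();tc=st["tool_pos"];M=R.from_quat(st["tool_rot"]).as_matrix()
tgt=ctr-.008*n-n*.0187;print("TCP target",tgt,"delta cm",(tgt-tc)*100,"toolz.n",M[:,2]@-n)
th=np.arctan2(w@gy,w@fr);print("rotvec",-n*th)
y=M[:,1];print("tool y now angle",np.arctan2(-(y@fr),y@gy))
E
```

```text
outer [ 0.5166 -0.0385  0.1257] [ 0.5608 -0.0523  0.1572] [ 0.5387 -0.0454  0.1414] grip [ 0.5433 -0.0457  0.1349]
angle cw from front-down 0.20392232881420683 [-0.8178  0.045  -0.5737]
guide coords -0.05247341294306541 0.0016805746979935397 0.14143690923499952
tri (array([ 0.5216, -0.0391,  0.1233]), np.float64(0.003555496259743267))
tri (array([ 0.5612, -0.0528,  0.1584]), np.float64(0.002650844985006707))
tip [ 0.5729 -0.0822  0.032 ] [0.5812 0.0734 0.032 ] table [ 0.5578 -0.0861  0.024 ] [0.5689 0.0951 0.024 ]
TCP target [ 0.554  -0.0463  0.1196] delta cm [ 5.9899  0.2676 -9.9687] toolz.n 1.0000037055261375
rotvec [ 0.1168 -0.0064 -0.167 ]
tool y now angle -0.0010984648056546573
```

```bash
python3 -m handwheel '[[0.039,-0.002,-0.056,-0.19,0.2,-0.14,0],[0.039,-0.002,-0.056,-0.19,0.2,-0.14,0],[0.039,-0.002,-0.056,-0.19,0.2,-0.14,0],[0,0,0,1.34,-0.07,-1.92,0],[0,0,0,1.34,-0.07,-1.92,0],[0,0,0,1.34,-0.07,-1.92,0],[0,0,0,1.34,-0.07,-1.92,0],[0,0,0,1.34,-0.07,-1.92,0],[0,0,0,0,0,0,0],[0,0,0,0,0,0,0]]' 60
python3 -m handwheel '[[0,0,0,0,0,0,-0.4],[0,0,0,0,0,0,-0.4],[0,0,0,0,0,0,-1],[0,0,0,0,0,0,-1],[0,0,0,0,0,0,-1],[0,0,0,0,0,0,-1],[0,0,0,0,0,0,-1]]'
```

```text
time_s: 11.38
tool_pos: [0.5557, -0.0461, 0.1177]
tool_rot: [0.123, 0.946, 0.023, 0.298]
wrist_force: [-0.1, -0.3, -0.1]
finger_gap: 0.0426
grasp_force: 0.0
time_s: 11.97
tool_pos: [0.5562, -0.047, 0.1215]
tool_rot: [0.123, 0.945, 0.022, 0.302]
wrist_force: [-5.6, -1.2, 6.1]
finger_gap: 0.0162
grasp_force: 57.7
```

```bash
python3 -m handwheel '[[0,0,0,0,0,0,-1],[0,0,0,0,0,0,-1]]'; python3 - <<'E'
from h import *
import pickle
o=np.zeros((600,800,3),np.uint8)
for n in("wrist","top","side"):
  c=cam(n);pickle.dump(c,open(n+"4.pkl","wb"));i=c["img"]
  if n=="wrist":o[:480,:640]=i
  if n=="top":o[480:,:200]=cv2.resize(i[205:265,310:410],None,fx=2,fy=2)
  if n=="side":o[480:,200:400]=cv2.resize(i[205:265,310:410],None,fx=2,fy=2)
cv2.imwrite("pics/m4.png",o)
st=state();print(st["ft_torque"],st["wrist_force"],st["finger_gap"],st["tool_pos"],st["joint_pos"])
E
```

```text
time_s: 12.13
tool_pos: [0.5562, -0.047, 0.1215]
tool_rot: [0.123, 0.945, 0.022, 0.302]
wrist_force: [-5.9, -1.7, 6.8]
finger_gap: 0.0158
grasp_force: 57.7
[-0.26982306  0.47630948 -0.24825203] [-6.88082196 -0.97992955  7.5355273 ] 0.01644302413157612 [ 0.55625477 -0.04702045  0.12146955] [-0.28293146 -0.37912996  2.27277791  0.21226859  0.65649098 -1.72415029]
```

View pics/m4.png

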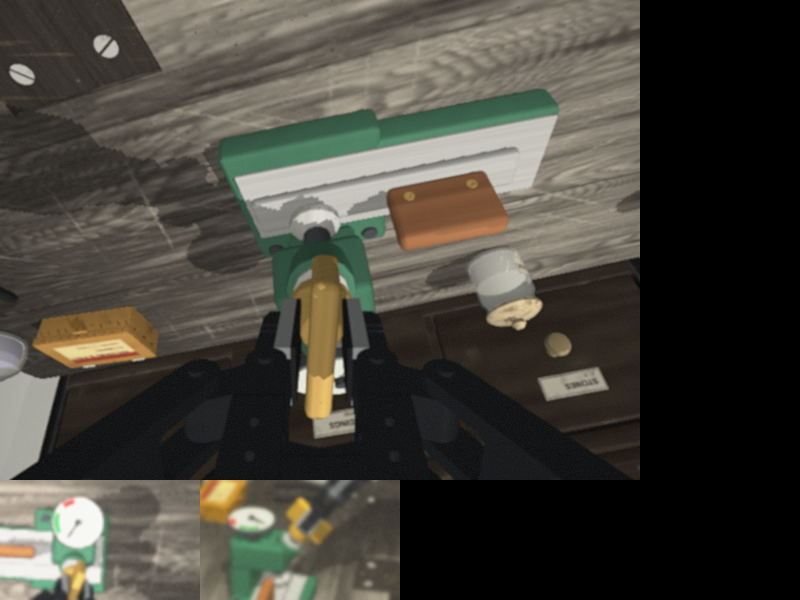

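The wrist view shows the wing (325,257)–(318,415) narrower than the space between the pads. The 16 mm opening means the fingertips have caught the thicker hub below the wing, so they are too deep. I'll back out 8 mm and grip again.

```bash
python3 -m handwheel '[[0,0,0,0,0,0,-0.3],[0,0,0,0,0,0,-0.3],[0,0,0,0,0,0,-0.3],[0,0,0,-0.23,0.01,0.33,-0.3],[0,0,0,-0.23,0.01,0.33,-0.3],[0,0,0,0,0,0,-0.3],[0,0,0,0,0,0,-1],[0,0,0,0,0,0,-1],[0,0,0,0,0,0,-1],[0,0,0,0,0,0,-1],[0,0,0,0,0,0,-1]]' 60
python3 -c "
from h import *
st=state();print(st['ft_torque'],st['wrist_force'],st['finger_gap'])"
```

```text
time_s: 13.2
tool_pos: [0.5509, -0.0464, 0.1262]
tool_rot: [0.123, 0.946, 0.022, 0.3]
wrist_force: [-6.0, -0.8, 4.9]
finger_gap: 0.0112
grasp_force: 57.2
[-0.08493851  0.59245402 -0.08339663] [-6.00212531 -0.75905739  4.93760669] 0.011156322504388924
```

```bash
cat >> h.py <<'E'
def needle(c=None):
    c=c or cam("top");i=cv2.resize(c["img"][208:246,330:368],None,fx=8,fy=8,interpolation=cv2.INTER_CUBIC)
    h=cv2.cvtColor(i,cv2.COLOR_BGR2HSV).astype(int);g=i.astype(int).min(2)
    w=((h[...,1]<45)&(h[...,2]>150)).astype(np.uint8)
    n,l,s,ce=cv2.connectedComponentsWithStats(w);k=1+np.argmax(s[1:,4])
    hull=cv2.convexHull(np.argwhere(l==k)[:,::-1].astype(np.int32));(x,y),r=cv2.minEnclosingCircle(hull)
    Y,X=np.mgrid[:i.shape[0],:i.shape[1]];dx,dy=X-x,Y-y;rr=np.hypot(dx,dy);a=np.arctan2(dy,dx)
    m=(rr>.25*r)&(rr<.62*r)&(h[...,1]<70);wt=np.clip(170-h[...,2],0,None)*m
    z=(wt*np.exp(1j*a)).sum()
    gr=(rr<r)&(h[...,1]>90)&(h[...,0]>40)&(h[...,0]<85)&(h[...,2]>150);ga=np.angle(np.exp(1j*a[gr]).sum()) if gr.any() else None
    return dict(c=(round(x/8+330,1),round(y/8+208,1)),r=round(r/8,1),ang=round(float(np.angle(z)),3),conc=round(abs(z)/max(wt.sum(),1),2),green=ga)
E
python3 -c "
from h import *
import pickle
for n in('top','top3','top4'):print(needle(pickle.load(open(n+'.pkl','rb'))))"
python3 -m handwheel '[[0.063,-0.0035,-0.09,0,0,0,-1],[0.063,-0.0035,-0.09,0,0,0,-1],[0.063,-0.0035,-0.09,0,0,0,-1],[0,0,0,0,0,0,-1]]'
python3 -c "
from h import *
st=state();print(st['ft_torque'],st['joint_pos'][5]);print(needle())"
```

```text
{'c': (345.7, 226.9), 'r': 24.6, 'ang': -2.719, 'conc': np.float64(0.84), 'green': np.float64(2.030396758505939)}
{'c': (345.7, 226.9), 'r': 24.6, 'ang': -2.778, 'conc': np.float64(0.85), 'green': np.float64(2.013131798230094)}
{'c': (345.8, 226.9), 'r': 24.6, 'ang': -2.777, 'conc': np.float64(0.86), 'green': np.float64(2.0088296019868204)}
time_s: 13.53
tool_pos: [0.5511, -0.0456, 0.1264]
tool_rot: [0.278, 0.912, 0.072, 0.292]
wrist_force: [-2.8, 3.9, 5.1]
finger_gap: 0.0106
grasp_force: 57.3
[0.52692408 0.25868186 0.42917408] -1.3895499025457
{'c': (345.8, 226.9), 'r': 24.6, 'ang': -2.792, 'conc': np.float64(0.86), 'green': np.float64(2.013561649546621)}
```

```bash
cat > fix.py <<'E'
s=open('h.py').read()
a=s.index("    w=((h");b=s.index("    Y,X=")
s=s[:a]+"    x,y,r=(348.8-330)*8,(226.2-208)*8,12.8*8\n"+s[b:]
s=s.replace("rr<.62*r","rr<.75*r");open('h.py','w').write(s)
E
python3 fix.py
python3 -c "
from h import *
import pickle
for n in('top','top3','top4'):print(needle(pickle.load(open(n+'.pkl','rb'))))
print(needle())"
```

```text
{'c': (348.8, 226.2), 'r': 12.8, 'ang': 0.0, 'conc': np.float64(0.0), 'green': np.float64(3.1140410798452)}
{'c': (348.8, 226.2), 'r': 12.8, 'ang': 0.0, 'conc': np.float64(0.0), 'green': np.float64(3.117193262293894)}
{'c': (348.8, 226.2), 'r': 12.8, 'ang': 0.0, 'conc': np.float64(0.0), 'green': np.float64(3.1134552694164936)}
{'c': (348.8, 226.2), 'r': 12.8, 'ang': 0.0, 'conc': np.float64(0.0), 'green': np.float64(3.083675436951701)}
```

```bash
sed -i 's/&(h\[...,1\]<70);wt=np.clip(170-h\[...,2\],0,None)/;wt=np.clip(190-h[...,2],0,None)/' h.py
python3 -c "
from h import *
import pickle
for n in('top','top3','top4'):print(needle(pickle.load(open(n+'.pkl','rb'))))
print(needle())"
```

```text
{'c': (348.8, 226.2), 'r': 12.8, 'ang': 2.147, 'conc': np.float64(1.0), 'green': np.float64(3.1140410798452)}
{'c': (348.8, 226.2), 'r': 12.8, 'ang': 2.146, 'conc': np.float64(1.0), 'green': np.float64(3.117193262293894)}
{'c': (348.8, 226.2), 'r': 12.8, 'ang': 2.146, 'conc': np.float64(1.0), 'green': np.float64(3.1134552694164936)}
{'c': (348.8, 226.2), 'r': 12.8, 'ang': 0.0, 'conc': np.float64(0.0), 'green': np.float64(3.086444052967476)}
```

```bash
python3 -c "
from h import *
import pickle
a=pickle.load(open('top4.pkl','rb'))['img'];b=cam('top')['img']
for i in(a,b):print(i.max(2)[214:240:2,336:364:2])
w=cam('wrist')['img'];cv2.imwrite('pics/n.png',np.hstack([cv2.resize(b[200:280,310:410],(500,400)),cv2.resize(w,(300,225))] if 0 else [cv2.resize(b[200:280,310:410],(500,400),interpolation=cv2.INTER_CUBIC)]))
"
```

```text
[[190 185 181 176 225 246 247 247 238 180 134 124 114 109]
 [177 164 220 248 248 247 247 247 247 249 227 108 100 102]
 [137 190 250 247 247 248 247 247 247 247 249 230 112 101]
 [142 245 248 247 247 247 247 247 247 247 247 249 175  89]
 [189 235 246 247 247 247 247 247 247 247 247 248 240 116]
 [205 232 250 247 247 248 232 240 247 247 247 247 251 131]
 [208 234 250 247 247 249 136 196 247 247 247 247 251 133]
 [212 229 248 247 247 234 220 248 247 247 247 247 250 131]
 [176 235 243 248 245 208 248 247 247 247 247 248 234 131]
 [193 225 249 247 199 245 247 247 247 247 247 249 165 128]
 [182 168 250 248 246 247 247 247 247 247 249 214 188 140]
 [154 178 178 240 249 248 247 248 248 250 204 173 188 129]
 [147 180 181 173 178 222 233 232 201 177 155 166 183 120]]
[[186 184 176 175 222 246 246 247 240 183 142 122 113 109]
 [179 165 207 248 248 247 247 247 247 249 227 108  97 102]
 [136 192 250 247 247 249 247 247 247 247 249 231 108 103]
 [141 246 248 247 247 247 247 247 247 247 247 250 156  92]
 [187 239 246 247 247 247 247 247 247 247 247 248 232 107]
 [212 230 249 247 247 248 232 243 247 247 247 247 252 130]
 [220 230 249 247 247 249 131 217 247 247 247 247 251 132]
 [205 235 248 247 247 233 238 247 247 247 247 247 250 131]
 [174 232 241 248 244 214 248 247 247 247 247 248 235 130]
 [194 227 248 247 197 247 247 247 247 247 247 249 167 124]
 [181 172 250 247 246 247 247 247 247 247 249 214 188 140]
 [153 176 181 246 249 248 247 248 248 250 206 176 189 129]
 [144 181 180 171 202 227 233 233 202 176 150 168 184 123]]
```

View pics/n.png

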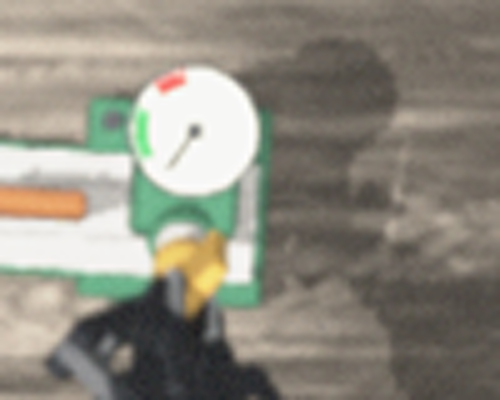

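The picture shows the dial unobstructed at (195,131), with the needle still at rest pointing lower left. The wing is held at (190,265) and has turned with the gripper.

```bash
sed -i 's/190-h/238-h/' h.py; python3 -m handwheel '[[0.063,-0.0035,-0.09,0,0,0,-1],[0.063,-0.0035,-0.09,0,0,0,-1],[0.063,-0.0035,-0.09,0,0,0,-1],[0.063,-0.0035,-0.09,0,0,0,-1],[0.063,-0.0035,-0.09,0,0,0,-1],[0.063,-0.0035,-0.09,0,0,0,-1],[0.063,-0.0035,-0.09,0,0,0,-1],[0,0,0,0,0,0,-1]]'
python3 -c "
from h import *
import pickle
st=state();print(st['ft_torque'],st['joint_pos'])
for n in('top','top3','top4'):print(needle(pickle.load(open(n+'.pkl','rb'))))
print(needle())"
```

```text
time_s: 14.45
tool_pos: [0.5524, -0.0446, 0.1275]
tool_rot: [0.599, 0.741, 0.179, 0.244]
wrist_force: [5.4, 10.2, 1.9]
finger_gap: 0.0108
grasp_force: 56.4
[ 1.39439817 -0.68114762  1.18468205] [-0.28345671 -0.40248982  2.27851022  0.21653951  0.67474016 -0.62211076]
{'c': (348.8, 226.2), 'r': 12.8, 'ang': 2.151, 'conc': np.float64(0.99), 'green': np.float64(3.1140410798452)}
{'c': (348.8, 226.2), 'r': 12.8, 'ang': 2.146, 'conc': np.float64(1.0), 'green': np.float64(3.117193262293894)}
{'c': (348.8, 226.2), 'r': 12.8, 'ang': 2.146, 'conc': np.float64(1.0), 'green': np.float64(3.1134552694164936)}
{'c': (348.8, 226.2), 'r': 12.8, 'ang': 2.177, 'conc': np.float64(1.0), 'green': np.float64(3.0847566800069894)}
```

```bash
python3 -m handwheel '[[0.063,-0.0035,-0.09,0,0,0,-1],[0.063,-0.0035,-0.09,0,0,0,-1],[0,0,0,0,0,0,-1]]'; python3 -c "
from h import *
print(needle())"
python3 -m handwheel '[[0.063,-0.0035,-0.09,0,0,0,-1],[0,0,0,0,0,0,-1]]'; python3 -c "
from h import *
print(needle(),state()['joint_pos'][5])"
```

```text
time_s: 14.75
tool_pos: [0.5529, -0.0445, 0.1279]
tool_rot: [0.677, 0.67, 0.205, 0.224]
wrist_force: [8.6, 10.7, 0.5]
finger_gap: 0.0107
grasp_force: 56.1
{'c': (348.8, 226.2), 'r': 12.8, 'ang': 2.49, 'conc': np.float64(1.0), 'green': np.float64(3.0724208131522515)}
time_s: 14.97
tool_pos: [0.5531, -0.0445, 0.1281]
tool_rot: [0.713, 0.632, 0.217, 0.212]
wrist_force: [10.8, 11.3, 0.8]
finger_gap: 0.0101
grasp_force: 55.9
{'c': (348.8, 226.2), 'r': 12.8, 'ang': 2.692, 'conc': np.float64(1.0), 'green': np.float64(3.0524875129871103)} -0.29573793587883246
```

```bash
python3 -m handwheel '[[0.063,-0.0035,-0.09,0,0,0,-1],[0.029,-0.0016,-0.041,0,0,0,-1],[0,0,0,0,0,0,-1],[0,0,0,0,0,0,-1]]'; python3 -c "
from h import *
print(needle(),state()['ft_torque'])"
python3 -m handwheel '[[0,0,0,0,0,0,-0.2],[0,0,0,0,0,0,-0.2],[0,0,0,0,0,0,-0.2],[0,0,0,0,0,0,-0.2],[0,0,0,0,0,0,-0.2]]'; python3 -c "
from h import *
print(needle(),state()['joint_pos'])"
```

```text
time_s: 15.35
tool_pos: [0.5534, -0.0446, 0.1284]
tool_rot: [0.76, 0.574, 0.234, 0.195]
wrist_force: [12.3, 10.9, -1.7]
finger_gap: 0.0106
grasp_force: 55.9
{'c': (348.8, 226.2), 'r': 12.8, 'ang': 2.989, 'conc': np.float64(1.0), 'green': np.float64(3.0634034107747206)} [ 1.43787927 -1.40663049  1.29166811]
time_s: 15.82
tool_pos: [0.5505, -0.0464, 0.1252]
tool_rot: [0.761, 0.575, 0.23, 0.194]
wrist_force: [-0.7, -0.1, 0.7]
finger_gap: 0.0338
grasp_force: 0.0
{'c': (348.8, 226.2), 'r': 12.8, 'ang': 2.989, 'conc': np.float64(1.0), 'green': np.float64(3.058556494885343)} [-0.28648857 -0.40233426  2.28109522  0.21248741  0.67597403 -0.13552267]
```

```bash
python3 -m handwheel '[[0,0,0,-0.57,0.03,0.82,-0.2],[0,0,0,-1.15,0.06,1.64,-0.2],[0,0,0,-1.15,0.06,1.64,-0.2],[0,0,0,-1.15,0.06,1.64,-0.2],[0,0,0,-1.15,0.06,1.64,-0.2],[0,0,0,-0.57,0.03,0.82,-0.2],[0.0048,0.0872,0,1.49,0.96,0.19,-0.2],[0.0048,0.0872,0,1.49,0.96,0.19,-0.2],[0.0048,0.0872,0,1.49,0.96,0.19,-0.2],[0.0048,0.0872,0,1.49,0.96,0.19,-0.2],[0.0048,0.0872,0,1.49,0.96,0.19,-0.2],[0.0048,0.0872,0,1.49,0.96,0.19,-0.2],[0.0048,0.0872,0,1.49,0.96,0.19,-0.2],[0,0,0.115,0,0,0,-0.2],[0,0,0.115,0,0,0,-0.2],[0,0,0,0,0,0,-0.2]]'
python3 - <<'E'
from h import *
import pickle
c=cam("wrist");pickle.dump(c,open("w5.pkl","wb"));st=state();M=R.from_quat(st["tool_rot"]).as_matrix();print(M.round(4),st["tool_pos"],st["joint_pos"].round(2),needle())
# wooden grip blob
h=cv2.cvtColor(c["img"],cv2.COLOR_BGR2HSV);m=cv2.inRange(h,(5,110,50),(18,255,255))
n,l,s,ce=cv2.connectedComponentsWithStats(m)
for k in np.argsort(-s[1:,4])[:3]+1:
  r=cv2.minAreaRect(np.argwhere(l==k)[:,::-1].astype(np.float32));print(s[k],r,onz(c,*r[0],.065))
o=np.zeros((480,800,3),np.uint8);o[:,:640]=c["img"];cv2.imwrite("pics/w5.png",c["img"])
E
```

```text
time_s: 17.2
tool_pos: [0.5982, 0.024, 0.2198]
tool_rot: [0.723, 0.691, -0.0, -0.001]
wrist_force: [-1.3, 0.3, -0.6]
finger_gap: 0.034
grasp_force: 0.0
[[ 4.920e-02  9.988e-01 -1.200e-03]
 [ 9.988e-01 -4.920e-02  6.000e-04]
 [ 6.000e-04 -1.300e-03 -1.000e+00]] [0.59781274 0.02390714 0.2202619 ] [-0.08 -0.    1.69  0.    1.46 -0.04] {'c': (348.8, 226.2), 'r': 12.8, 'ang': -3.128, 'conc': np.float64(0.06), 'green': None}
[ 311  175   17   80 1251] ((319.0, 214.5), (79.0, 16.0), 90.0) [0.59600242 0.02798512 0.065     ]
[440 438  21  42 260] ((450.5631408691406, 456.6377258300781), (42.68817138671875, 16.022268295288086), 65.37643432617188) [ 0.71254052 -0.21961166  0.065     ]
[460 464  12  16 129] ((466.0780029296875, 472.5733947753906), (9.67404556274414, 15.8041353225708), 16.69924545288086) [ 0.72953086 -0.24152087  0.065     ]
```

View pics/w5.png

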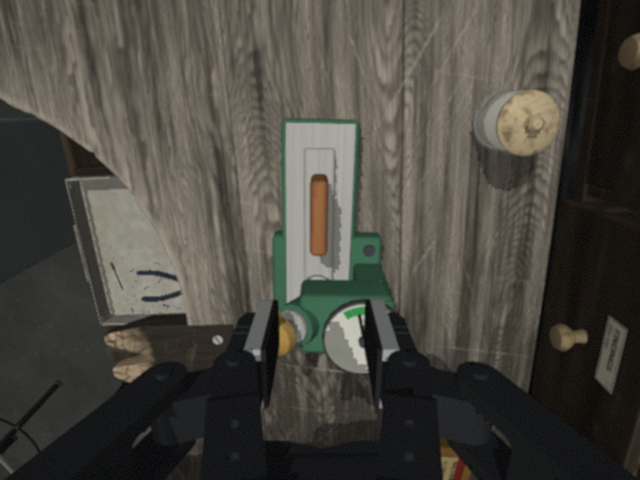

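The wrist view shows the blade still lying straight on the table, grip centred at (319,214), foot down on it, and the needle in the green arc at (355,315).

```bash
python3 -m handwheel '[[0,0,0,-0.12,0,-2.5,-0.2],[0,0,0,0,0,-3.5,-0.2],[0,0,0,0,0,-3.5,-0.2],[0,0,0,0,0,-3.5,-0.2],[0,0,0,0,0,-2.5,-0.2],[0,0,0,0,0,-1.5,-0.2],[0,0,0,0,0,-0.9,-0.2],[0,0,0,0,0,0,-0.2],[0,0,0,0,0,0,-1],[0,0,0,0,0,0,-1],[0,0,0,0,0,0,-1],[0,0,0,0,0,0,-1],[0,0,0,0,0,0,-1]]' 40
```

```text
time_s: 18.38
tool_pos: [0.5973, 0.0239, 0.0439]
tool_rot: [0.724, 0.69, 0.001, 0.0]
wrist_force: [-3.7, 0.6, 5.6]
finger_gap: 0.0132
grasp_force: 39.9
```

```bash
python3 -m handwheel '[[0,0,0,0.02,0.4,0,-1],[0,0,0,0.04,0.8,0,-1],[0,0,0,0.04,0.8,0,-1],[0,0,0,0.04,0.8,0,-1],[0,0,0,0.04,0.8,0,-1],[0,0,0,0,0,0,-1]]'
python3 -m handwheel '[[0,0,0,0.04,0.8,0,-1],[0,0,0,0.04,0.8,0,-1],[0,0,0,0.04,0.8,0,-1],[0,0,0,0.04,0.8,0,-1],[0,0,0,0.04,0.8,0,-1],[0,0,0,0.04,0.8,0,-1],[0,0,0,0,0,0,-1]]'
python3 -c "
from h import *
print(needle())"
```

```text
time_s: 18.88
tool_pos: [0.6002, 0.0593, 0.0439]
tool_rot: [0.723, 0.691, 0.001, 0.002]
wrist_force: [-0.1, -3.5, 3.3]
finger_gap: 0.0133
grasp_force: 38.9
time_s: 19.47
tool_pos: [0.6023, 0.1093, 0.0438]
tool_rot: [0.723, 0.691, 0.002, 0.001]
wrist_force: [0.1, 0.9, 4.3]
finger_gap: 0.0132
grasp_force: 39.5
{'c': (348.8, 226.2), 'r': 12.8, 'ang': -3.128, 'conc': np.float64(0.13), 'green': np.float64(3.0693435486984297)}
```

```bash
python3 -m handwheel '[[0,0,0,0,0,1.5,-1],[0,0,0,0,0,2.5,-1],[0,0,0,0,0,2,-1],[0,0,0.1,-0.64,1.18,0,-1],[0,0,0.1,-0.64,1.18,0,-1],[0,0,0.1,-0.64,1.18,0,-1],[0,0,0.1,-0.64,1.18,0,-1],[0,0,0.1,-0.64,1.18,0,-1],[0,0,0.1,-0.64,1.18,0,-1],[0,0,0.1,-0.64,1.18,0,-1],[0,0,0.1,-0.64,1.18,0,-1],[0,0,0.1,-0.64,1.18,0,-1],[0,0,0.1,-0.64,1.18,0,-1],[0,0,0.1,-0.64,1.18,0,-1],[0,0,0.1,-0.64,1.18,0,-1],[0,0,0.1,-0.64,1.18,0,-1],[0,0,0.1,-0.64,1.18,0,-1],[0,0,0.1,-0.64,1.18,0,-1],[0,0,0.1,-0.64,1.18,0,-1],[0,0,0,0,0,0,-1]]'
python3 -m handwheel '[[0,0,0,0,0,-2.5,-1],[0,0,0,0,0,-2.5,-1],[0,0,0,0,0,-1.5,-1],[0,0,0,0,0,-0.5,-1],[0,0,0,0,0,0,-1]]'
```

```text
time_s: 21.18
tool_pos: [0.4965, 0.299, 0.1012]
tool_rot: [0.006, 1.0, 0.001, -0.001]
wrist_force: [0.0, -0.4, -1.1]
finger_gap: 0.0135
grasp_force: 39.1
time_s: 21.6
tool_pos: [0.4967, 0.2961, 0.0297]
tool_rot: [0.009, 1.0, -0.001, -0.002]
wrist_force: [-0.1, -0.3, -1.9]
finger_gap: 0.0136
grasp_force: 39.2
```

```bash
python3 -m handwheel '[[0,0,0,0,0,-0.15,-1],[0,0,0,0,0,-0.15,-1],[0,0,0,0,0,0,-1]]'
python3 -m handwheel '[[0,0,0,0,0,-0.1,-1],[0,0,0,0,0,0,-1]]'
python3 -m handwheel '[[0,0,0,0,0,-0.1,-1],[0,0,0,0,0,0,-1]]'
```

```text
time_s: 21.85
tool_pos: [0.4993, 0.2972, 0.0303]
tool_rot: [0.009, 1.0, 0.0, 0.001]
wrist_force: [-0.3, 1.1, -1.8]
finger_gap: 0.0132
grasp_force: 39.2
time_s: 22.02
tool_pos: [0.4988, 0.297, 0.0287]
tool_rot: [0.009, 1.0, 0.0, 0.0]
wrist_force: [0.3, 0.1, -1.4]
finger_gap: 0.0133
grasp_force: 39.2
time_s: 22.18
tool_pos: [0.4984, 0.2968, 0.0271]
tool_rot: [0.009, 1.0, -0.0, -0.0]
wrist_force: [-0.2, 0.4, -2.6]
finger_gap: 0.0134
grasp_force: 39.2
```

```bash
python3 -m handwheel '[[0,0,0,0,0,-0.1,-1],[0,0,0,0,0,-0.1,-1],[0,0,0,0,0,0,-1],[0,0,0,0,0,0,-1]]'
```

```text
time_s: 22.52
tool_pos: [0.4985, 0.2969, 0.0259]
tool_rot: [0.009, 1.0, -0.0, -0.0]
wrist_force: [-3.5, -1.5, 5.5]
finger_gap: 0.0133
grasp_force: 40.1
```

Contact is where I expected it, at 0.0259. I'll release, retreat and check.

```bash
python3 -m handwheel '[[0,0,0,0,0,0.1,-1],[0,0,0,0,0,0,-0.1],[0,0,0,0,0,0,-0.1],[0,0,0,0,0,0,-0.1],[0,0,0,0,0,0,-0.1],[0,0,0,0,0,1,-0.1],[0,0,0,0,0,2,-0.1],[0,0,0,0,0,3.5,-0.1],[0,0,0,0,0,3.5,-0.1],[0,0,0,0,0,3.5,-0.1],[0,0,0,0,0,1,-0.1],[0,0,0,0,0,0,-0.1],[0,0,0,0,0,0,-0.1]]'
python3 - <<'E'
from h import *
c=cam("wrist");cv2.imwrite("pics/w6.png",c["img"]);print(needle())
h=cv2.cvtColor(c["img"],cv2.COLOR_BGR2HSV)
def blobs(m,z,nm):
  n,l,s,ce=cv2.connectedComponentsWithStats(m);k=1+np.argmax(s[1:,4])
  r=cv2.minAreaRect(np.argwhere(l==k)[:,::-1].astype(np.float32));print(nm,r,[onz(c,*p,z).round(4).tolist() for p in cv2.boxPoints(r)])
w=np.zeros((480,640),np.uint8);w[60:400,230:430]=255
blobs(cv2.inRange(h,(0,0,130),(180,45,255))&w,.014,"blade")
blobs(cv2.inRange(h,(5,130,50),(12,255,190))&w,.053,"grip")
blobs(cv2.inRange(h,(8,60,80),(25,255,255)),.006,"pad")
t=cam("top")["img"];a=cv2.resize(c["img"],(480,360));cv2.imwrite("pics/w6.png",np.vstack([np.hstack([a,np.zeros((360,320,3),np.uint8)]),cv2.resize(t[150:310,150:470],(800,240))[:, :]])) 
E
```

```text
time_s: 23.6
tool_pos: [0.4985, 0.2969, 0.1716]
tool_rot: [0.009, 1.0, 0.0, 0.0]
wrist_force: [-1.3, -0.2, -1.2]
finger_gap: 0.0383
grasp_force: 0.0
{'c': (348.8, 226.2), 'r': 12.8, 'ang': 2.175, 'conc': np.float64(1.0), 'green': np.float64(3.062734008314369)}
blade ((321.0, 245.0), (186.0, 34.0), 90.0) [[0.4477, 0.2856, 0.014], [0.4482, 0.3107, 0.014], [0.6058, 0.31, 0.014], [0.6052, 0.2807, 0.014]]
grip ((321.0, 224.5), (87.0, 16.0), 90.0) [[0.4627, 0.2926, 0.053], [0.4629, 0.3031, 0.053], [0.5245, 0.3024, 0.053], [0.5243, 0.2911, 0.053]]
pad ((326.30291748046875, 238.56175231933594), (173.10398864746094, 232.08360290527344), 4.398705959320068) [[0.6192, 0.2145, 0.006], [0.4216, 0.2452, 0.006], [0.4333, 0.3737, 0.006], [0.636, 0.37, 0.006]]
```

```bash
python3 -c "
from plant import job_done
print(job_done())"
```

```text
the job is handed in; nothing more can be done
None
```

The job is handed in at about 24 s: the blade went under the foot, the screw was set with the needle at about 0.84 in the green, and the blade was drawn out and laid flat on the cork pad; the screw setting and the bystanders were not re-measured at the very end.

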